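Wake the charging block and pair the power bank above its tray

TASK

Switch the charging block on by turning its rotary handle clockwise all the way from off to on, then pick up the grey power bank and carry it over the wooden letter rack without bumping the rack, to pair it with the block's black phone tray. Finish while still holding it in the gripper, level and still, about one centimetre above the tray, centred on it and lengthwise along it, and never let it touch the block. Leave the key dish, the bronze figurine and the coin where they are.

Things in the scene. Friction and masses are not known exactly. Their poses are not given: they have to be found in the camera images.
- handle (a joint): Rotary power handle of the charging block, in rad: 0 = off (as it starts), 1.4 = on; grows clockwise as seen from above, turning about the vertical axis through handle_grip. Stops at both ends. Over-centre spring: it snaps to the nearer end when let go (about 0.035 N m at the ends, none half-way at 0.7) and stays there.
- handle_grip (a point): Centre of the grip bar of the rotary handle: an upright aluminium bar 52 mm long (this frame's x, which turns with the handle), 12 mm thick (y) and 32 mm high, on a 52 mm disc. This point is on the turning axis, 72 mm above the console; the bar runs from 53 to 85 mm above the console. A red stripe marks one end of the bar; a red dot on the block marks off, a green dot on.
- tray (a point): Centre of the upper face of the phone tray, a flat black plate 104 x 54 mm (x, y of this frame) with a blue outline on top of the charging block; z points up. The block is a fixed white box 240 mm (x) x 120 mm (y) x 45 mm high; the tray's face stands 48 mm above the console and its centre lies 50 mm along +x from the block's centre. The rotary handle's axis is 115 mm along -x from the tray's centre. A chrome push button on the block's end face is not used.
- bank_center (a point): Centre (half-way up) of the power bank: grey rubber block 96 mm long (x), 46 mm wide (y), 30 mm high, about 0.25 kg, loose, lying flat on the console with an orange stripe lengthwise on its top. Either way round on the tray is right.
- rack_top (a point): Top of the fixed dark wooden letter rack, which stands between the power bank and the charging block (either may be on the left): 220 mm long (x), 66 mm wide (y), 110 mm high; this point is over its centre at its highest, 110 mm above the console.
- rack: The same letter rack; origin at the centre of its underside.
- bank: The same power bank; origin at the centre of its underside, axes as bank_center.
- block: The charging block; origin at the centre of its underside, x towards the tray's end.
- dish: White ceramic key dish, 110 mm across, 28 mm high, between the robot and the rack, loose; origin under its centre.
- figurine: Bronze door knocker figurine, 60 mm across the foot, about 105 mm high, loose, past the tray's end of the block; origin under its centre.
- coin: Silver coin, 38 mm across, 4 mm thick, loose, past one end of the power bank; origin under its centre.
Not all that is in view belongs to the job. Of the things that look like the bank, the middle-sized one is meant.

How it is judged:
On the way, in this order (a step that is already met when the one before it is completed fails the run):
1. the rotary handle is turned to on while the power bank still lies in its place (value of joint handle above 1.2 rad and distance of bank_center from where it was at the start of the episode below 0.02 m), for 0.2 s.
2. the power bank is carried over the letter rack (z of bank_center in the frame of rack_top above 0.015 m and x of bank_center in the frame of rack_top between -0.14 and 0.14 m and y of bank_center in the frame of rack_top between -0.07 and 0.07 m), for 0.02 s.
At the end, for the whole second after the job is handed in: Handle on (over 1.2 rad); gripper holds the bank still, underside 3 to 22 mm above the tray, centred within 12 mm, lengthwise within 0.16 rad (either way round), level within 0.14 rad, block untouched; dish, figurine and coin within 15 mm of their places, figurine upright (value of joint handle above 1.2 rad and horizontal distance between bank_center and tray below 0.012 m and z of bank_center in the frame of tray between 0.018 and 0.037 m and angle between the x axis of bank_center and the x axis of tray, either way round below 0.16 rad and angle between bank_center's own z axis and vertical below 0.14 rad and contact force between bank and the fingers above 1 N and contact force between bank and block below 0.1 N and contact force between the fingers and block below 0.5 N and linear speed of bank below 0.02 m/s and distance of each of dish, figurine, coin from where it was at the start of the episode below 0.015 m and angle between figurine's own z axis and vertical below 0.3 rad); the arm keeps its last pose, push and grip.
It fails at once if the key dish is pushed away from its place (more than 15 mm) (distance of dish from where it was at the start of the episode above 0.015 m).
It fails at once if the bronze figurine is pushed away from its place (more than 15 mm) (distance of figurine from where it was at the start of the episode above 0.015 m).
It fails at once if the silver coin is pushed away from its place (more than 15 mm) (distance of coin from where it was at the start of the episode above 0.015 m).
It fails at once if the power bank hits the letter rack (contact force between bank and rack above 0.5 N).
It fails at once if the power bank touches the charging block (contact force between bank and block above 0.5 N).
It also fails if it takes over 64 s, if anything falls off the work surface, if the arm or the gripper's body presses on something with over 40 N, if the wrist force passes 120 N, or if a joint passes its speed limit or range.

ROBOT

A 7-joint arm with a two-finger parallel gripper is mounted at the origin on the work surface. World frame = base frame: x ahead of the robot, y to its left, z up, the work surface at z = 0. Lengths are in m, angles in rad, forces in N, time in s.
With the tool pointing down it reaches from about 0.4 to 0.85 m from the base axis. Payload 4.5 kg.
Tool frame: the origin (TCP) lies on the centre line of the jaws, within the pads' length; the fingertips stand env.nose_length ahead of it and the grasp point (between the pads) lies 5 mm behind it (env.nose_length is the distance from the TCP to the fingertips, in m); z points along the fingers, y is the line along which they close (so a half turn about z gives the same grasp; the last joint's range is limited). The gripper opens to 85 mm and grips with 20 to 120 N. Pads are 22 mm wide; open, the fingers measure 114 mm over their backs; the gripper's body (76 mm by 85 mm) begins 54 mm behind the grasp point. The pads swing forward as they close: fully open they stand 13 mm farther back than shut.
Start: joints at [1.165, 0.689, -0.195, 1.565, 0.157, 0.902, -0.215], TCP at [0.266, -0.566, 0.222] pointing down, gripper open.
Joint ranges: [-3.01, 3.01], [-0.46, 2.08], [-1.47, 1.51], [0.13, 2.56], [-1, 4.14], [0.04, 2.09], [-2.66, 2.66]. Speed limits (rad/s): [2.57, 2.57, 3.14, 3.14, 3.14, 3.14, 3.14].

INTERFACE

Orientations are given as a unit quaternion [w, x, y, z].
In Python, from station import env gives the robot as it stands.
- The arm moves only by the tool servo_tool, never from a script. Its argument "plan" is a list of rows, each a list of 7 numbers: the finger opening in cm, from 0 to 8.54, then the shift along the tool's x, y, z in cm, then the turn, a rotation vector about the tool's x, y, z in rad. In form: [[hand, x, y, z, rx, ry, rz], ...]. A call has exactly 8 rows; each row shifts and turns the commanded pose from where the row before left it, along the tool's axes as they then stand; what a row does not reach is not made up. A row lasts 1/12 s, in which the tool goes at most 41.7 mm and 7.16 degrees, less where a joint would pass 70% of its speed; a pose out of reach is approached as far as the arm can. A call is refused whole if a number of a shift passes 4.17 or a number of a turn 0.125, either way. A call with a gripper value outside its range is refused whole. The fingers move at their own pace and stop on an object; "grip_force" is the grip in N (left out, the last holds). Time passes only in rows, so rows that do not move let the fingers close, or fill a call up. It gives the time, the measured TCP pose, the force, the opening and the grip force at its end, in the units of the state.
- env.read_state(): the state, without advancing time (a new reading comes with each control period).
- env.get_image(name): name is "side" or "top"; returns the picture (400x640x3 uint8, red, green, blue); there is no depth.
- env.camera_model(name): a dict with "fx", "fy", "cx", "cy" (pixels), "rvec" (rotation vector, rad) and "tvec" (3), from world to camera coordinates, as OpenCV has them. Camera axes: x right, y down, z forward; pixel columns grow to the right and rows downward; lengths in m; the calibration is good to about 2 mm. A picture is of the moment at which its call begins. camera_model takes no time and is no camera call.
- env.close_job(): hands the job in; it is judged then, once.
The state is a dict: "t": time; "joint_positions": joint angles; "qvel": joint speeds; "tau": joint torques, N m; "tcp_pos": TCP position; "tcp_rot": TCP orientation; "ft_force": force on the tool from outside, world axes, zero at the start; "wrist_torque": the same for the moment, N m; "width": finger opening in m; "finger_force": force on a finger pad.
Only numpy, scipy, OpenCV 4.12 (cv2) and the standard library are available. Lean on these libraries where they do the work, as an engineer would, in place of code of your own. Each camera call takes 0.05 s, during which the arm holds its last target. There are 200 camera calls.

## Working session

There is one attempt and no reset: what is moved stays moved. The work goes in short steps, Python scripts to look and compute and a tool call to move; the robot and the scene stay as the last step left them, time stands still between calls to the robot, and variables do not carry over. Pictures are saved under pics/ and viewed, at most 10 in all, crops included, and the job is handed in when it is done.

Besides the shell and the picture viewer there is one more tool, called after "Request:" as name(argument=value, ...) on one line, values as JSON. servo_tool: Moves the arm, as the interface text tells. Its arguments: {"type":"object","properties":{"plan":{"type":"array","items":{"type":"array","items":{"type":"number"}}},"grip_force":{"type":"number"}},"required":["plan"]}

```bash
ls; mkdir -p pics
python3 - <<'E'
from station import env
import cv2
print(env.read_state(), env.nose_length)
for n in("side","top"):
    cv2.imwrite(f"pics/{n}0.png",env.get_image(n)[:,:,::-1]); print(env.camera_model(n))
E
```

```text
pics
{'t': 0.0, 'joint_positions': array([ 1.16476512,  0.69001877, -0.19454137,  1.56638513,  0.15729377,
        0.90250109, -0.2150838 ]), 'qvel': array([ 2.86427509e-03,  8.84546390e-05, -1.02085666e-03,  8.05638861e-05,
        8.02272304e-04, -9.37573069e-04, -6.91181480e-04]), 'tau': array([ 1.10643294e-03, -5.39618540e+01, -1.26655620e+00, -1.58549255e+01,
        9.05023771e-03,  9.47961991e-03,  4.73245549e-06]), 'tcp_pos': array([ 0.26578781, -0.56490174,  0.22085211]), 'tcp_rot': array([-9.22045958e-04,  9.75902003e-01,  2.18207147e-01, -2.65459539e-04]), 'ft_force': array([-0.15847775, -0.22762317, -0.13615777]), 'wrist_torque': array([-0.02546555,  0.00925235,  0.03506013]), 'finger_force': 0.0, 'width': 0.0857593802855262} 0.014
{'fx': 368.46431509782417, 'fy': 368.46431509782417, 'cx': 320.07069623089177, 'cy': 199.7600307696316, 'rvec': array([ 2.40709404, -0.48786904,  0.15420182]), 'tvec': array([-0.54300921,  0.20896394,  0.8772551 ])}
{'fx': 448.6238033139617, 'fy': 448.6238033139617, 'cx': 320.24226656007716, 'cy': 199.5427557236182, 'rvec': array([ 2.12264588, -2.15714773,  0.20445311]), 'tvec': array([-0.0486922 ,  0.5835742 ,  0.99680039])}
```

View pics/top0.png

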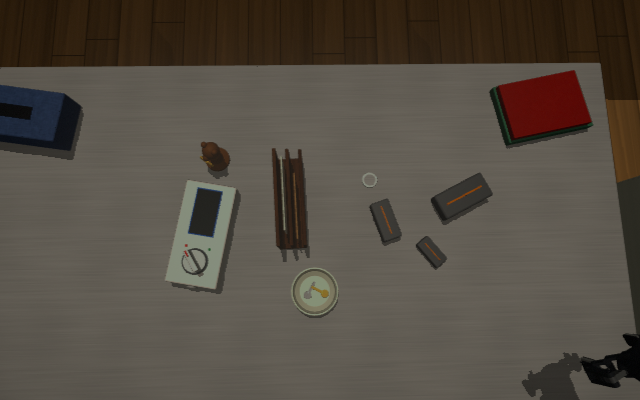

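View pics/side0.png

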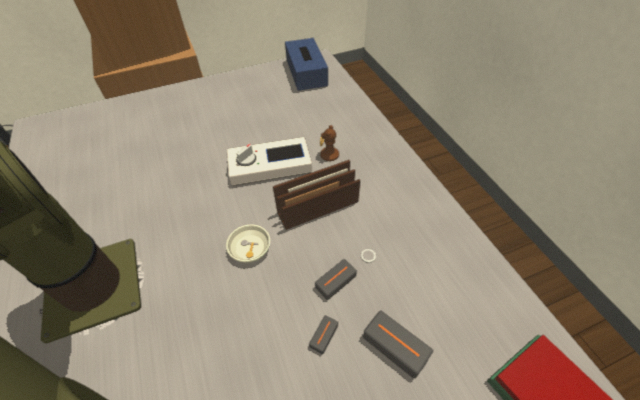

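The top view shows three bank-like things: (386,221) middle-sized, beside the coin at (369,180); (462,197), the large one; and (431,251), the small one. The middle one at (386,221) fits the description. The block is at (200,235), its tray at (205,212), its handle at (194,262), and the rack at (290,200). I'll measure these and confirm with a crop.

```bash
cat > h.py <<'E'
import numpy as np, cv2
from station import env
from scipy.spatial.transform import Rotation as R
def cast(n,uv,z):
    m=env.camera_model(n); K=np.array([[m['fx'],0,m['cx']],[0,m['fy'],m['cy']],[0,0,1.]])
    Q=cv2.Rodrigues(m['rvec'])[0]; c=-Q.T@m['tvec']
    uv=np.atleast_2d(np.asarray(uv,float)); d=(Q.T@np.linalg.inv(K)@np.c_[uv,np.ones(len(uv))].T).T
    return c+d*((z-c[2])/d[:,2])[:,None]
def proj(n,p):
    m=env.camera_model(n); K=np.array([[m['fx'],0,m['cx']],[0,m['fy'],m['cy']],[0,0,1.]])
    return cv2.projectPoints(np.atleast_2d(np.asarray(p,float)),m['rvec'],m['tvec'],K,None)[0][:,0]
def blobs(im,lo,hi,amin=8):
    h=cv2.cvtColor(im,cv2.COLOR_RGB2HSV); m=cv2.inRange(h,np.array(lo),np.array(hi))
    cs=cv2.findContours(m,cv2.RETR_EXTERNAL,cv2.CHAIN_APPROX_NONE)[0]
    return [c[:,0] for c in cs if cv2.contourArea(c)>=amin]
def rect(P):  # metric min-area rect of world xy points
    (c,s,a)=cv2.minAreaRect((P[:,:2]*1000).astype(np.float32)); a=np.deg2rad(a)
    if s[0]<s[1]: s=s[::-1]; a+=np.pi/2
    return np.array(c)/1000,np.array(s),a
E
python3 - <<'E'
from h import *
ims={n:env.get_image(n) for n in("top","side")}
for n,im in ims.items():
    print(n)
    for name,lo,hi,z in(("orange",(5,130,110),(18,255,255),.03),("blue",(100,120,70),(125,255,255),.048),("reddot",(0,130,110),(4,255,255),.046)):
        for c in blobs(im,lo,hi,4):
            r=rect(cast(n,c,z)); print(name,c.mean(0).round(),*[np.round(v,4) for v in r])
c=ims["top"]
a=cv2.resize(c[160:280,345:505],None,fx=3,fy=3,interpolation=cv2.INTER_CUBIC)
b=cv2.resize(c[170:300,155:245],(249,360),interpolation=cv2.INTER_CUBIC)
cv2.imwrite("pics/crop1.png",np.hstack([a,b])[:,:,::-1])
E
```

```text
top
orange [464. 194.] [ 0.5937 -0.4051] [91.9806  2.7934] 2.0382
side
orange [398. 340.] [ 0.5972 -0.3957] [96.0321  5.6838] 2.0385
orange [323. 332.] [ 0.462  -0.3226] [49.5753  3.182 ] 0.68
orange [335. 276.] [ 0.5389 -0.2129] [67.7158  4.4756] 0.3274
orange [310. 192.] [0.5825 0.0497] [155.5901   6.6233] 0.0414
orange [334. 154.] [0.7026 0.1603] [42.1637 16.967 ] 0.6991
orange [330. 131.] [0.733  0.2644] [27.6868 21.5309] 1.7409
orange [149.  62.] [0.2573 0.9333] [419.2562 167.7084] 0.4258
reddot [553. 379.] [ 0.8127 -0.5871] [141.4925 138.8669] 1.7682
```

View pics/crop1.png

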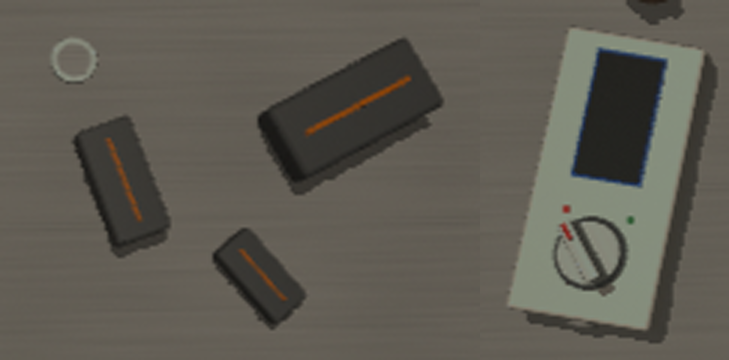

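The crop confirms it: the middle-sized bank is on the left, next to the coin. On the block the red stripe end of the handle bar points at the red dot (upper left), and the green dot is to the right.

Run:
```python
from h import *
ims={n:env.get_image(n) for n in("top","side")}
def near(cs,uv): return [c for c in cs if np.hypot(*(c.mean(0)-uv))<25]
loc={"top":((386,221),(205,212),(190,258),(198,252)),"side":((336,277),(286,153),(250,152),(250,152))}
for n,im in ims.items():
    hsv=cv2.cvtColor(im,cv2.COLOR_RGB2HSV)
    b,t,r,g=loc[n]
    for name,lo,hi,z,uv in(("orange",(5,120,60),(20,255,255),.03,b),("dark",(0,0,0),(180,255,75 if n=='side' else 62),.03,b),("blue",(100,100,40),(130,255,255),.048,t),("red",(0,120,60),(6,255,255),.046,r),("green",(50,90,40),(90,255,255),.046,g)):
        for c in near(blobs(im,lo,hi,1),uv):
            P=cast(n,c,z);q=rect(P); print(n,name,c.mean(0).round(1),*[np.round(v,4) for v in q])
# hand-read points in top crop
f=lambda u,v:(155+(u-480)/2.767-.3,170+v/2.767-.3)
T=cast("top",[f(598,49),f(667,58),f(641,186),f(572,177)],.048); print("tray hand",rect(T))
B=cast("top",[f(578,219),f(604,285)],.085);print("bar ends approx",B)
D=cast("top",[f(566,209),f(631,220)],.046);print("dots",D, "stripe", cast("top",[f(566,232)],.085))
print("rack top", cast("top",[(274,150),(300,150),(278,247),(306,247)],.11))
print("dish",cast("top",[(315,292)],.028),"coin",cast("top",[(369.5,180)],.004),"fig",cast("top",[(218,160)],.0))
print(cast("top",[(345+(x)/3,160+y/3) for x,y in((76,134),(127,117),(168,226),(118,245))],.03))
```

```text
top orange [386.  219.3] [ 0.5366 -0.2135] [68.8902  4.6463] 0.3258
top dark [385.  221.6] [ 0.5307 -0.2107] [102.5048  50.3489] 0.3277
top blue [196.3 233.7] [0.5073 0.2284] [40.4123  3.9172] 1.3247
top blue [211.3 233.9] [0.5071 0.1936] [20.7991  8.8898] 2.4439
top blue [212.  200.3] [0.5696 0.2079] [85.9309 57.9913] 2.9671
top red [185.6 253.3] [0.4631 0.2516] [13.5222  1.9943] 0.4867
top red [185.5 245. ] [0.4823 0.2527] [4.6942 2.2801] 0.0334
side orange [335.2 275.8] [ 0.5388 -0.2127] [67.7199  5.0265] 0.3252
side dark [334.5 287.1] [ 0.5329 -0.2395] [97.3613 40.4857] 3.0393
tray hand (array([0.55782922, 0.20909024]), array([111.03458405,  58.92893982]), np.float64(2.973650785772197))
bar ends approx [[0.47066997 0.23139161 0.085     ]
 [0.41838087 0.20930538 0.085     ]]
dots [[0.48171384 0.2520506  0.046     ]
 [0.47174282 0.19818253 0.046     ]] stripe [[0.46052536 0.24055821 0.085     ]]
rack top [[ 0.68657092  0.04470876  0.11      ]
 [ 0.68583602 -0.01348923  0.11      ]
 [ 0.46984355  0.03608846  0.11      ]
 [ 0.46884969 -0.02429788  0.11      ]]
dish [[ 0.37069746 -0.04267295  0.028     ]] coin [[ 0.63792691 -0.18129027  0.004     ]] fig [[0.69467036 0.19250109 0.        ]]
[[ 0.57218612 -0.1776164   0.03      ]
 [ 0.58528919 -0.21881048  0.03      ]
 [ 0.49793241 -0.24734236  0.03      ]
 [ 0.48367406 -0.20733787  0.03      ]]
```

Run:
```python
from h import *
t=env.get_image("top");s=env.get_image("side")
k=lambda im,x,y:cv2.resize(im[y:y+50,x:x+50],(400,400),interpolation=cv2.INTER_CUBIC)
cv2.imwrite("pics/crop2.png",np.clip(np.hstack([k(t,170,235),k(s,222,130)])*1.5,0,255).astype('uint8')[:,:,::-1])
x=np.array([np.cos(-.17),np.sin(-.17)]);A=np.array([.558,.209])-.115*x;print(A)
for z,a in((.085,.53),):
  d=np.array([np.cos(a),np.sin(a)]);n=np.array([-d[1],d[0]])
  C=[np.r_[A+i*.026*d+j*.006*n,z] for i,j in((1,1),(1,-1),(-1,-1),(-1,1))]
  for c,o in(("top",(170,235)),("side",(222,130))): print(c,((proj(c,C)-o)*8+[0 if c=="top" else 400,0]).round())
```

```text
[0.44465775 0.22845597]
top [[104. 136.]
 [143. 113.]
 [234. 276.]
 [195. 299.]]
side [[602. 112.]
 [626. 125.]
 [523. 206.]
 [499. 192.]]
```

View pics/crop2.png

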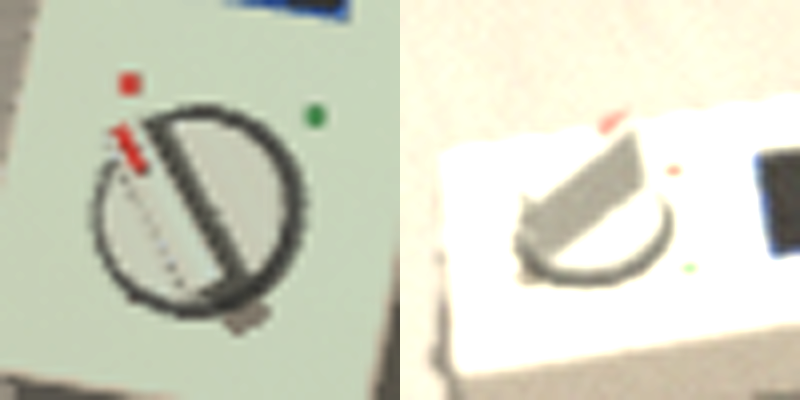

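The enlarged crop shows the bar top with corners near (112,130), (145,122), (235,270) and (190,292), within about 1 mm of my prediction. So the axis is at (0.445, 0.2285) and the bar yaw is 0.53. Next is a move planner.

```bash
cat >> h.py <<'E'
def Rd(psi): return R.from_euler('z',psi)*R.from_quat([1,0,0,0])
def rows(wps):
    """wps: (x,y,z,dpsi,n): linear to the point in n rows, turning dpsi about +z (ccw). Starts from measured pose."""
    s=env.read_state(); q=s['tcp_rot']; r=R.from_quat([q[1],q[2],q[3],q[0]]); p=s['tcp_pos'].copy()
    X=r.apply([1,0,0]); psi=np.arctan2(X[1],X[0]); print("psi0",psi.round(4),"p0",p.round(4)); k=0
    for x,y,z,d,n in wps:
        p0=p.copy(); psi0=psi
        for i in range(1,n+1):
            tp=p0+(np.array([x,y,z])-p0)*i/n; tr=Rd(psi0+d*i/n)
            sh=np.round(r.inv().apply(tp-p)*100,2); tu=np.round((r.inv()*tr).as_rotvec(),3)
            if i==n: endp=tp
            p=p+r.apply(sh/100); r=r*R.from_rotvec(tu)
            print([*map(float,sh),*map(float,tu)]); k+=1
            if k%8==0: print('--')
        psi=psi0+d
    print(k,"rows; end",p.round(4),"psi",round(psi,3))
E
python3 -c "
from h import *
rows([(.40,-.17,.22,-.439+1.8,13),(.4447,.2285,.18,.53+np.pi-1.8,19)])"
```

```text
psi0 0.4398 p0 [ 0.2661 -0.5654  0.2216]
[2.23, -2.31, 0.01, -0.0, -0.0, -0.105]
[2.46, -2.07, 0.02, -0.0, -0.0, -0.104]
[2.65, -1.8, 0.01, -0.0, -0.0, -0.105]
[2.84, -1.52, 0.01, -0.0, -0.0, -0.105]
[2.97, -1.2, 0.01, -0.0, -0.0, -0.104]
[3.09, -0.89, 0.02, -0.0, -0.0, -0.105]
[3.16, -0.57, 0.01, -0.0, -0.0, -0.105]
[3.2, -0.23, 0.01, -0.0, -0.0, -0.105]
--
[3.21, 0.11, 0.01, -0.0, -0.0, -0.104]
[3.18, 0.44, 0.02, -0.0, -0.0, -0.105]
[3.12, 0.77, 0.01, -0.0, -0.0, -0.105]
[3.02, 1.1, 0.01, -0.0, -0.0, -0.104]
[2.89, 1.4, 0.02, -0.0, -0.0, -0.105]
[1.99, 0.71, 0.21, -0.0, -0.0, -0.099]
[1.91, 0.9, 0.21, -0.0, -0.0, -0.098]
[1.81, 1.08, 0.21, 0.0, -0.0, -0.099]
--
[1.7, 1.26, 0.21, 0.0, -0.0, -0.098]
[1.56, 1.41, 0.21, 0.0, -0.0, -0.099]
[1.42, 1.57, 0.21, 0.0, -0.0, -0.098]
[1.25, 1.69, 0.21, 0.0, -0.0, -0.099]
[1.09, 1.81, 0.22, 0.0, -0.0, -0.098]
[0.9, 1.91, 0.21, 0.0, -0.0, -0.099]
[0.71, 1.99, 0.21, 0.0, -0.0, -0.098]
[0.51, 2.05, 0.21, 0.0, -0.0, -0.099]
--
[0.3, 2.08, 0.21, 0.0, -0.0, -0.098]
[0.1, 2.11, 0.21, 0.0, -0.0, -0.099]
[-0.11, 2.11, 0.21, 0.0, -0.0, -0.098]
[-0.31, 2.09, 0.21, 0.0, -0.0, -0.099]
[-0.52, 2.04, 0.21, 0.0, -0.0, -0.098]
[-0.72, 1.99, 0.21, 0.0, -0.0, -0.099]
[-0.91, 1.9, 0.21, 0.0, -0.0, -0.098]
[-1.09, 1.81, 0.21, 0.0, 0.0, -0.099]
--
32 rows; end [0.4446 0.2285 0.18  ] psi 3.672
```

Request:
servo_tool(plan=[[8.5, 2.2, -2.3, 0, 0, 0, -0.105], [8.5, 2.5, -2.1, 0, 0, 0, -0.105], [8.5, 2.7, -1.8, 0, 0, 0, -0.105], [8.5, 2.8, -1.5, 0, 0, 0, -0.105], [8.5, 3.0, -1.2, 0, 0, 0, -0.105], [8.5, 3.1, -0.9, 0, 0, 0, -0.105], [8.5, 3.2, -0.6, 0, 0, 0, -0.105], [8.5, 3.2, -0.2, 0, 0, 0, -0.105]])

```text
t: 1.07
tcp_pos: [0.3491, -0.3199, 0.222]
tcp_rot: [0.0, 0.801, 0.599, 0.0]
ft_force: [0.7, -0.5, -0.1]
width: 0.085
finger_force: 0.0
```

Request:
servo_tool(plan=[[8.5, 3.2, 0.1, 0, 0, 0, -0.105], [8.5, 3.2, 0.4, 0, 0, 0, -0.105], [8.5, 3.1, 0.8, 0, 0, 0, -0.105], [8.5, 3.0, 1.1, 0, 0, 0, -0.105], [8.5, 2.9, 1.4, 0, 0, 0, -0.105], [8.5, 2.0, 0.7, 0.2, 0, 0, -0.1], [8.5, 1.9, 0.9, 0.2, 0, 0, -0.1], [8.5, 1.8, 1.1, 0.2, 0, 0, -0.1]])

```text
t: 1.73
tcp_pos: [0.4069, -0.1051, 0.2159]
tcp_rot: [0.0, 0.493, 0.87, 0.0]
ft_force: [0.1, -0.0, -0.2]
width: 0.0851
finger_force: 0.0
```

Request:
servo_tool(plan=[[8.5, 1.7, 1.3, 0.2, 0, 0, -0.1], [8.5, 1.6, 1.4, 0.2, 0, 0, -0.1], [8.5, 1.4, 1.6, 0.2, 0, 0, -0.1], [8.5, 1.3, 1.7, 0.2, 0, 0, -0.1], [8.5, 1.1, 1.8, 0.2, 0, 0, -0.1], [8.5, 0.9, 1.9, 0.2, 0, 0, -0.1], [8.5, 0.7, 2.0, 0.2, 0, 0, -0.1], [8.5, 0.5, 2.0, 0.2, 0, 0, -0.1]])

```text
t: 2.4
tcp_pos: [0.4234, 0.0633, 0.1998]
tcp_rot: [0.0, 0.116, 0.993, -0.0]
ft_force: [-0.2, 0.2, -0.6]
width: 0.0846
finger_force: 0.0
```

```bash
python3 -c "
from h import *
print(env.read_state()['joint_positions'].round(2))
X=R.from_quat(np.roll(env.read_state()['tcp_rot'],-1)).apply([1,0,0]);a=np.arctan2(X[1],X[0])
rows([(.4447,.2285,.12,(.53+np.pi-a),8),(.4447,.2285,.071,0,6),(.4447,.2285,.071,0,2)])"
```

```text
[ 0.28  0.58 -0.83  2.14  0.68  0.7   0.33]
psi0 2.9094 p0 [0.4234 0.0633 0.1998]
[0.22, 2.07, 1.0, 0.0, 0.001, -0.095]
[0.01, 2.08, 0.99, 0.0, -0.0, -0.096]
[-0.18, 2.08, 1.0, 0.0, -0.0, -0.095]
[-0.38, 2.05, 1.0, 0.0, -0.0, -0.095]
[-0.57, 2.0, 1.0, 0.0, -0.0, -0.095]
[-0.75, 1.94, 0.99, 0.0, -0.0, -0.096]
[-0.94, 1.86, 1.0, 0.0, -0.0, -0.095]
[-1.11, 1.76, 1.0, 0.0, -0.0, -0.095]
--
[-0.0, -0.0, 0.82, 0.0, -0.0, -0.0]
[-0.0, -0.0, 0.81, 0.0, -0.0, -0.0]
[-0.0, -0.0, 0.82, 0.0, -0.0, -0.0]
[-0.0, -0.0, 0.81, 0.0, -0.0, -0.0]
[-0.0, -0.0, 0.82, 0.0, -0.0, -0.0]
[-0.01, -0.0, 0.82, 0.0, -0.0, -0.0]
[0.0, -0.0, -0.0, 0.0, -0.0, -0.0]
[0.0, -0.0, -0.0, 0.0, -0.0, -0.0]
--
16 rows; end [0.4447 0.2286 0.071 ] psi 3.672
```

Request:
servo_tool(plan=[[8.5, 0.2, 2.1, 1.0, 0, 0, -0.095], [8.5, 0, 2.1, 1.0, 0, 0, -0.095], [8.5, -0.2, 2.1, 1.0, 0, 0, -0.095], [8.5, -0.4, 2.0, 1.0, 0, 0, -0.095], [8.5, -0.6, 2.0, 1.0, 0, 0, -0.095], [8.5, -0.7, 1.9, 1.0, 0, 0, -0.095], [8.5, -0.9, 1.9, 1.0, 0, 0, -0.095], [8.5, -1.1, 1.8, 1.0, 0, 0, -0.095]])

```text
t: 3.07
tcp_pos: [0.4456, 0.2284, 0.1192]
tcp_rot: [0.0, -0.261, 0.965, -0.0]
ft_force: [0.9, 0.1, 0.2]
width: 0.0847
finger_force: 0.0
```

```bash
python3 -c "
from h import *
print(env.read_state()['joint_positions'].round(2))
X=R.from_quat(np.roll(env.read_state()['tcp_rot'],-1)).apply([1,0,0]);a=np.arctan2(X[1],X[0])
rows([(.4447,.2285,.12,(.53-np.pi-a),3),(.4447,.2285,.071,0,5)])"
```

```text
[-0.06  0.84 -0.87  2.01  0.95  0.77  0.58]
psi0 -2.6143 p0 [0.4456 0.2284 0.1192]
[0.02, 0.02, -0.03, -0.001, 0.0, -0.001]
[0.03, 0.01, -0.03, 0.0, 0.0, -0.001]
[0.02, 0.02, -0.02, 0.0, 0.0, -0.001]
[0.0, -0.0, 0.98, 0.0, 0.0, 0.0]
[0.0, -0.0, 0.98, 0.0, 0.0, 0.0]
[0.0, -0.0, 0.98, 0.0, 0.0, 0.0]
[0.0, -0.0, 0.98, 0.0, 0.0, 0.0]
[0.01, -0.0, 0.98, 0.0, 0.0, 0.0]
--
8 rows; end [0.4447 0.2285 0.071 ] psi -2.612
```

Request:
servo_tool(plan=[[8.5, 0.07, 0.05, 0.6, 0, 0, 0], [8.5, 0, 0, 0.7, 0, 0, 0], [8.5, 0, 0, 0.7, 0, 0, 0], [8.5, 0, 0, 0.7, 0, 0, 0], [8.5, 0, 0, 0.7, 0, 0, 0], [8.5, 0, 0, 0.7, 0, 0, 0], [8.5, 0, 0, 0, 0, 0, 0], [5, 0, 0, 0, 0, 0, 0]], grip_force=25)

```text
t: 3.73
tcp_pos: [0.4442, 0.2272, 0.0784]
tcp_rot: [-0.0, -0.258, 0.966, -0.0]
ft_force: [0.5, 0.7, -0.0]
width: 0.0751
finger_force: 0.0
```

Request:
servo_tool(plan=[[0.5, 0, 0, 0, 0, 0, 0], [0.5, 0, 0, 0, 0, 0, 0], [0.5, 0, 0, 0, 0, 0, 0], [0.5, 0, 0, 0, 0, 0, 0], [0.5, 0, 0, 0, 0, 0, 0], [0.5, 0, 0, 0, 0, 0, 0], [0.5, 0, 0, 0, 0, 0, 0], [0.5, 0, 0, 0, 0, 0, 0]])

```text
t: 4.4
tcp_pos: [0.4444, 0.2277, 0.0787]
tcp_rot: [0.0, -0.259, 0.966, -0.0]
ft_force: [0.5, -0.5, -0.4]
width: 0.0049
finger_force: 0.0
```

The fingers closed to 5 mm without meeting the bar, so I'll look.

Run:
```python
from h import *
t=env.get_image("top");s=env.get_image("side")
k=lambda im,x,y:cv2.resize(im[y:y+100,x:x+100],(400,400),interpolation=cv2.INTER_CUBIC)
cv2.imwrite("pics/crop3.png",np.clip(np.hstack([k(t,145,210),k(s,200,90)])*1.3,0,255).astype('uint8')[:,:,::-1])
p=env.read_state()['tcp_pos']; print(proj("top",[p]),proj("side",[p]))
```

```text
[[192.20569775 260.95087108]] [[242.77560127 151.65006773]]
```

View pics/crop3.png

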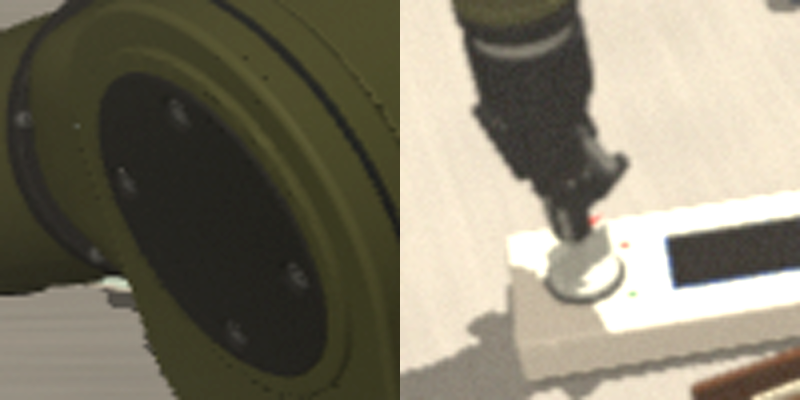

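Run:
```python
from h import *
s=env.get_image("side")
im=cv2.resize(s[122:172,215:275],(720,600),interpolation=cv2.INTER_CUBIC)
p=env.read_state()['tcp_pos']
for z in(.0647,.0787,.085):print(z,((proj("side",[[p[0],p[1],z]])-[215,122])*12).round())
cv2.imwrite("pics/crop4.png",im[:,:,::-1])
```

```text
0.0647 [[344. 398.]]
0.0787 [[333. 356.]]
0.085 [[329. 336.]]
```

View pics/crop4.png

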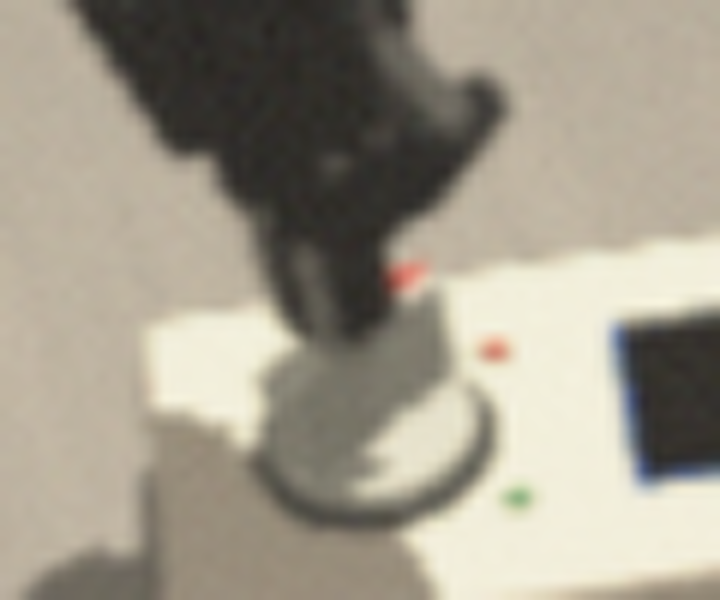

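The side view shows the closed fingertips ending near (335,338), right at the bar's top edge. I'll probe gently downward to confirm where the tips are.

Request:
servo_tool(plan=[[0.5, 0, 0, 0.1, 0, 0, 0], [0.5, 0, 0, 0.1, 0, 0, 0], [0.5, 0, 0, 0.1, 0, 0, 0], [0.5, 0, 0, 0, 0, 0, 0], [0.5, 0, 0, 0, 0, 0, 0], [0.5, 0, 0, 0, 0, 0, 0], [0.5, 0, 0, 0, 0, 0, 0], [0.5, 0, 0, 0, 0, 0, 0]])

```text
t: 5.22
tcp_pos: [0.4444, 0.2277, 0.0757]
tcp_rot: [0.0, -0.259, 0.966, -0.0]
ft_force: [-0.2, -0.2, 2.1]
width: 0.0049
finger_force: 1.1
```

Request:
servo_tool(plan=[[5, 0, 0, -0.3, 0, 0, 0], [5, 0, 0, 0, 0, 0, 0], [5, 0, 0, 0, 0, 0, 0], [5, 0, 0, 0, 0, 0, 0], [5, 0, 0, 0.4, 0, 0, 0], [5, 0, 0, 0.5, 0, 0, 0], [5, 0, 0, 0.5, 0, 0, 0], [5, 0, 0, 0.4, 0, 0, 0]])

```text
t: 5.88
tcp_pos: [0.4442, 0.2274, 0.0598]
tcp_rot: [-0.0, -0.259, 0.966, -0.0]
ft_force: [0.5, 0.4, -0.3]
width: 0.0503
finger_force: 0.0
```

Request:
servo_tool(plan=[[0.5, 0, 0, 0, 0, 0, 0], [0.5, 0, 0, 0, 0, 0, 0], [0.5, 0, 0, 0, 0, 0, 0], [0.5, 0, 0, 0, 0, 0, 0], [0.5, 0, 0, 0, 0, 0, 0], [0.5, 0, 0, 0, 0, 0, 0], [0.5, 0, 0, 0, 0, 0, 0], [0.5, 0, 0, 0, 0, 0, 0]])

```text
t: 6.55
tcp_pos: [0.4436, 0.2291, 0.0608]
tcp_rot: [-0.0, -0.259, 0.966, 0.001]
ft_force: [-3.7, 4.6, -1.7]
width: 0.0112
finger_force: 30.3
```

Request:
servo_tool(plan=[[0.5, 0, 0, 0, 0, 0, 0.1], [0.5, 0, 0, 0, 0, 0, 0.1], [0.5, 0, 0, 0, 0, 0, 0.1], [0.5, 0, 0, 0, 0, 0, 0.1], [0.5, 0, 0, 0, 0, 0, 0.1], [0.5, 0, 0, 0, 0, 0, 0.1], [0.5, 0, 0, 0, 0, 0, 0.1], [0.5, 0, 0, 0, 0, 0, 0.1]], grip_force=35)

```text
t: 7.22
tcp_pos: [0.4432, 0.2321, 0.0609]
tcp_rot: [-0.001, 0.139, 0.99, 0.004]
ft_force: [-4.1, 9.5, -6.2]
width: 0.0109
finger_force: 35.0
```

Request:
servo_tool(plan=[[0.5, 0, 0, 0, 0, 0, 0.1], [0.5, 0, 0, 0, 0, 0, 0.1], [0.5, 0, 0, 0, 0, 0, 0.1], [0.5, 0, 0, 0, 0, 0, 0.1], [0.5, 0, 0, 0, 0, 0, 0.1], [0.5, 0, 0, 0, 0, 0, 0.1], [0.5, 0, 0, 0, 0, 0, 0], [0.5, 0, 0, 0, 0, 0, 0]])

```text
t: 7.88
tcp_pos: [0.4444, 0.2342, 0.0609]
tcp_rot: [-0.002, 0.423, 0.906, 0.005]
ft_force: [-0.9, 12.1, -8.4]
width: 0.0109
finger_force: 34.8
```

Request:
servo_tool(plan=[[5, 0, 0, 0, 0, 0, 0], [5, 0, 0, 0, 0, 0, 0], [5, 0, 0, 0, 0, 0, 0], [5, 0, 0, 0, 0, 0, 0], [5, 0, 0, 0, 0, 0, 0], [5, 0, 0, -1, 0, 0, 0], [5, 0, 0, -2, 0, 0, 0], [5, 0, 0, -3, 0, 0, 0]])

```text
t: 8.55
tcp_pos: [0.4431, 0.2264, 0.1204]
tcp_rot: [-0.001, 0.424, 0.906, -0.002]
ft_force: [0.8, -0.5, -0.7]
width: 0.0501
finger_force: 0.0
```

Run:
```python
from h import *
s=env.get_image("side")
im=cv2.resize(s[110:190,215:325],(770,560),interpolation=cv2.INTER_CUBIC)
cv2.imwrite("pics/crop5.png",im[:,:,::-1])
st=env.read_state();print(st['joint_positions'].round(2),st['tcp_pos'].round(4))
X=R.from_quat(np.roll(st['tcp_rot'],-1)).apply([1,0,0]);a=np.arctan2(X[1],X[0])
print(a)
rows([(st['tcp_pos'][0],st['tcp_pos'][1],.2,0,3),(.43,.05,.2,-.8,9),(.5365,-.2133,.2,.326-a+.8,16),(.5365,-.2133,.09,0,4)])
```

```text
[-0.21  0.74 -0.59  2.02  0.73  0.6  -0.6 ] [0.4457 0.2288 0.126 ]
2.26519138693837
psi0 2.2652 p0 [0.4457 0.2288 0.126 ]
[-0.0, 0.01, -2.47, 0.005, 0.001, 0.0]
[-0.0, 0.0, -2.46, -0.0, -0.0, 0.0]
[-0.0, 0.0, -2.47, -0.0, -0.0, 0.0]
[-1.41, -1.41, 0.0, -0.0, -0.0, 0.089]
[-1.54, -1.27, 0.0, -0.0, -0.0, 0.089]
[-1.64, -1.13, 0.0, -0.0, 0.0, 0.089]
[-1.73, -0.98, 0.0, -0.0, 0.0, 0.089]
[-1.82, -0.83, 0.0, -0.0, 0.0, 0.088]
--
[-1.88, -0.66, 0.0, -0.0, 0.0, 0.089]
[-1.93, -0.49, 0.0, -0.0, 0.0, 0.089]
[-1.97, -0.32, 0.0, -0.0, 0.0, 0.089]
[-1.99, -0.14, 0.01, -0.0, 0.0, 0.089]
[-1.57, 0.84, -0.0, -0.0, 0.0, 0.071]
[-1.5, 0.94, -0.0, -0.0, 0.0, 0.071]
[-1.43, 1.05, -0.0, -0.0, 0.0, 0.072]
[-1.36, 1.15, -0.0, -0.0, 0.0, 0.071]
--
[-1.26, 1.24, -0.0, -0.0, 0.0, 0.071]
[-1.18, 1.33, -0.0, -0.0, 0.0, 0.071]
[-1.08, 1.41, -0.0, -0.0, 0.0, 0.071]
[-0.98, 1.48, -0.0, -0.0, 0.0, 0.072]
[-0.87, 1.55, -0.0, -0.0, 0.0, 0.071]
[-0.75, 1.6, -0.0, -0.0, 0.0, 0.071]
[-0.64, 1.66, -0.0, -0.0, 0.0, 0.071]
[-0.52, 1.7, -0.0, -0.0, 0.0, 0.071]
--
[-0.4, 1.73, -0.0, -0.0, 0.0, 0.072]
[-0.28, 1.75, -0.0, 0.0, 0.0, 0.071]
[-0.15, 1.77, -0.0, 0.0, 0.0, 0.071]
[-0.02, 1.78, -0.0, 0.0, 0.0, 0.071]
[0.0, -0.0, 2.75, 0.0, 0.0, 0.0]
[0.0, -0.0, 2.75, 0.0, 0.0, 0.0]
[0.0, -0.0, 2.75, 0.0, 0.0, 0.0]
[0.0, -0.0, 2.75, 0.0, 0.0, 0.0]
--
32 rows; end [ 0.5365 -0.2133  0.09  ] psi 0.326
```

View pics/crop5.png

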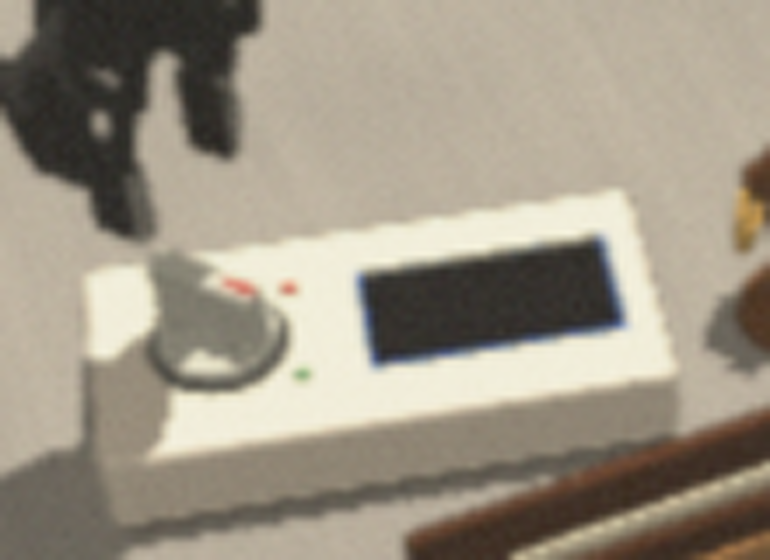

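Run:
```python
from h import *
A=np.array([.4447,.2285])
for h in(0,.7,1.1,1.4):
    a=.53-h; d=np.array([np.cos(a),np.sin(a)])
    print(h,((proj("side",[np.r_[A+.022*d,.085],np.r_[A-.026*d,.085]])-[215,110])*7).round())
S=cast("side",[(215+240/7,110+287/7)],.085)[0][:2]-A; print("stripe",S,"handle",.53-np.arctan2(S[1],S[0]))
```

```text
0 [[230. 249.]
 [146. 314.]]
0.7 [[246. 270.]
 [128. 289.]]
1.1 [[244. 284.]
 [131. 272.]]
1.4 [[237. 295.]
 [140. 259.]]
stripe [ 0.01669584 -0.01274951] handle 1.1821701115131638
```

Run:
```python
from h import *
st=env.read_state();p=st['tcp_pos'];y=R.from_quat(np.roll(st['tcp_rot'],-1)).apply([0,1,0])
print(p)
for s in(1,-1):
  for z in(.10,.115,.13,.145): 
    q=p+s*y*.03;q[2]=z; print(s,z,((proj("side",[q])-[215,110])*7).round())
```

```text
[0.44574682 0.22877404 0.12604186]
1 0.1 [[230. 206.]]
1 0.115 [[224. 177.]]
1 0.13 [[218. 148.]]
1 0.145 [[211. 119.]]
-1 0.1 [[144. 296.]]
-1 0.115 [[136. 267.]]
-1 0.13 [[129. 239.]]
-1 0.145 [[121. 209.]]
```

Request:
servo_tool(plan=[[8.5, 0, 0, -2.5, 0, 0, 0], [8.5, 0, 0, -2.5, 0, 0, 0], [8.5, 0, 0, -2.5, 0, 0, 0], [8.5, -1.4, -1.4, 0, 0, 0, 0.089], [8.5, -1.5, -1.3, 0, 0, 0, 0.089], [8.5, -1.6, -1.1, 0, 0, 0, 0.089], [8.5, -1.7, -1.0, 0, 0, 0, 0.089], [8.5, -1.8, -0.8, 0, 0, 0, 0.089]])

```text
t: 9.27
tcp_pos: [0.4348, 0.1285, 0.1964]
tcp_rot: [0.0, 0.616, 0.788, 0.0]
ft_force: [-0.4, -0.1, -0.1]
width: 0.0852
finger_force: 0.0
```

Request:
servo_tool(plan=[[8.5, -1.9, -0.7, 0, 0, 0, 0.089], [8.5, -1.9, -0.5, 0, 0, 0, 0.089], [8.5, -2.0, -0.3, 0, 0, 0, 0.089], [8.5, -2.0, -0.1, 0, 0, 0, 0.089], [8.5, -1.6, 0.8, 0, 0, 0, 0.071], [8.5, -1.5, 0.9, 0, 0, 0, 0.071], [8.5, -1.4, 1.1, 0, 0, 0, 0.071], [8.5, -1.4, 1.2, 0, 0, 0, 0.071]])

```text
t: 9.93
tcp_pos: [0.4549, -0.0175, 0.1964]
tcp_rot: [0.0, 0.832, 0.555, 0.0]
ft_force: [0.1, 0.1, 0.4]
width: 0.0849
finger_force: 0.0
```

Request:
servo_tool(plan=[[8.5, -1.3, 1.2, 0, 0, 0, 0.071], [8.5, -1.2, 1.3, 0, 0, 0, 0.071], [8.5, -1.1, 1.4, 0, 0, 0, 0.071], [8.5, -1.0, 1.5, 0, 0, 0, 0.071], [8.5, -0.9, 1.5, 0, 0, 0, 0.071], [8.5, -0.8, 1.6, 0, 0, 0, 0.071], [8.5, -0.6, 1.7, 0, 0, 0, 0.071], [8.5, -0.5, 1.7, 0, 0, 0, 0.071]])

```text
t: 10.6
tcp_pos: [0.5074, -0.1508, 0.1956]
tcp_rot: [-0.0, 0.955, 0.298, -0.0]
ft_force: [1.0, -1.0, -0.7]
width: 0.085
finger_force: 0.0
```

Run:
```python
from h import *
st=env.read_state();print(st['joint_positions'].round(2))
X=R.from_quat(np.roll(st['tcp_rot'],-1)).apply([1,0,0]);a=np.arctan2(X[1],X[0])
rows([(.5365,-.2133,.15,.326-a,8)])
```

```text
[ 0.37  0.61 -0.27  1.88  0.24  0.69 -1.01]
psi0 0.6051 p0 [ 0.5074 -0.1508  0.1956]
[-0.14, 0.85, 0.57, -0.0, 0.0, 0.035]
[-0.12, 0.85, 0.57, -0.0, 0.0, 0.035]
[-0.08, 0.86, 0.57, -0.0, 0.0, 0.035]
[-0.06, 0.86, 0.57, -0.0, 0.0, 0.035]
[-0.02, 0.86, 0.57, -0.0, 0.0, 0.034]
[0.0, 0.87, 0.57, -0.0, 0.0, 0.035]
[0.04, 0.86, 0.57, -0.0, 0.0, 0.035]
[0.06, 0.86, 0.57, -0.0, 0.0, 0.035]
--
8 rows; end [ 0.5365 -0.2133  0.15  ] psi 0.326
```

Request:
servo_tool(plan=[[8.5, -0.14, 0.85, 0.6, 0, 0, 0.035], [8.5, -0.12, 0.85, 0.6, 0, 0, 0.035], [8.5, -0.08, 0.86, 0.6, 0, 0, 0.035], [8.5, -0.06, 0.86, 0.6, 0, 0, 0.035], [8.5, -0.02, 0.86, 0.6, 0, 0, 0.035], [8.5, 0, 0.87, 0.6, 0, 0, 0.035], [8.5, 0.04, 0.86, 0.6, 0, 0, 0.035], [8.5, 0.06, 0.86, 0.6, 0, 0, 0.035]])

```text
t: 11.27
tcp_pos: [0.5368, -0.212, 0.147]
tcp_rot: [-0.0, 0.987, 0.164, -0.0]
ft_force: [0.3, 0.1, -0.3]
width: 0.0851
finger_force: 0.0
```

Request:
servo_tool(plan=[[8.5, 0, 0, 2, 0, 0, 0], [8.5, 0, 0, 2, 0, 0, 0], [8.5, 0, 0, 2, 0, 0, 0], [8.5, 0, 0, 1, 0, 0, 0], [8.5, 0, 0, 1, 0, 0, 0], [8.5, 0, 0, 1, 0, 0, 0], [8.5, 0, 0, 0, 0, 0, 0], [8.5, 0, 0, 0, 0, 0, 0]])

```text
t: 11.93
tcp_pos: [0.5365, -0.2115, 0.0576]
tcp_rot: [0.0, 0.986, 0.165, -0.0]
ft_force: [0.5, -0.4, 0.4]
width: 0.0851
finger_force: 0.0
```

Run:
```python
from h import *
rows([(.5365,-.2133,.04,.0,1)])
s=env.get_image("side")
cv2.imwrite("pics/crop6.png",cv2.resize(s[215:315,270:410],(784,560),interpolation=cv2.INTER_CUBIC)[:,:,::-1])
```

```text
psi0 0.3316 p0 [ 0.5365 -0.2115  0.0576]
[-0.06, 0.17, 1.76, 0.0, 0.0, 0.0]
1 rows; end [ 0.5365 -0.2133  0.04  ] psi 0.332
```

View pics/crop6.png

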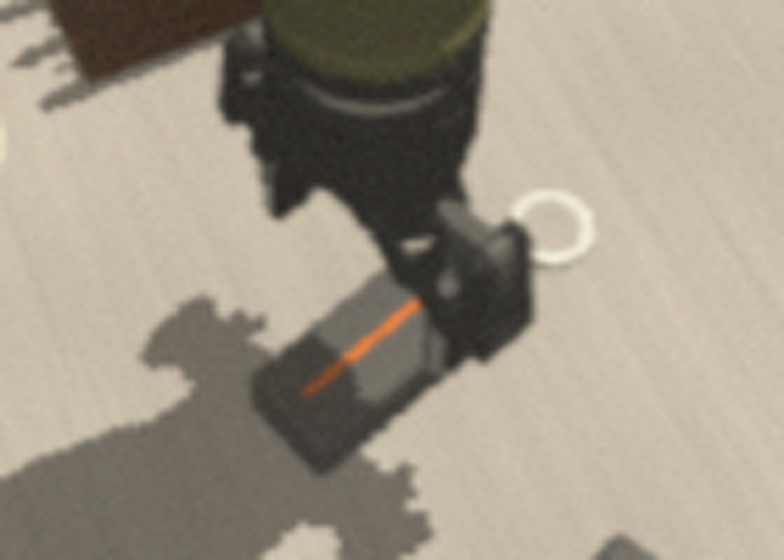

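The fingers straddle the bank, and its stripe runs from (305,393) to (420,300). The coin at (552,228) is clear. Descending with force checks.

Request:
servo_tool(plan=[[7.5, -0.05, 0.15, 0.5, 0, 0, 0], [7.5, 0, 0, 0.5, 0, 0, 0], [7.5, 0, 0, 0.5, 0, 0, 0], [7.5, 0, 0, 0.5, 0, 0, 0], [7.5, 0, 0, 0.5, 0, 0, 0], [7.5, 0, 0, 0.5, 0, 0, 0], [7.5, 0, 0, 0.5, 0, 0, 0], [7.5, 0, 0, 0, 0, 0, 0]])

```text
t: 12.65
tcp_pos: [0.5358, -0.2127, 0.0215]
tcp_rot: [-0.0, 0.986, 0.165, -0.001]
ft_force: [-0.3, -0.3, -0.9]
width: 0.0752
finger_force: 0.0
```

Request:
servo_tool(plan=[[7, 0, 0, 0.2, 0, 0, 0], [7, 0, 0, 0.2, 0, 0, 0], [7, 0, 0, 0.2, 0, 0, 0], [7, 0, 0, 0.2, 0, 0, 0], [7, 0, 0, 0.2, 0, 0, 0], [7, 0, 0, 0, 0, 0, 0], [7, 0, 0, 0, 0, 0, 0], [7, 0, 0, 0, 0, 0, 0]])

```text
t: 13.32
tcp_pos: [0.5365, -0.2131, 0.0127]
tcp_rot: [0.0, 0.986, 0.165, 0.0]
ft_force: [-0.0, 0.5, -0.7]
width: 0.0701
finger_force: 0.0
```

Request:
servo_tool(plan=[[4, 0, 0, 0, 0, 0, 0], [4, 0, 0, 0, 0, 0, 0], [4, 0, 0, 0, 0, 0, 0], [4, 0, 0, 0, 0, 0, 0], [4, 0, 0, 0, 0, 0, 0], [4, 0, 0, 0, 0, 0, 0], [4, 0, 0, 0, 0, 0, 0], [4, 0, 0, 0, 0, 0, 0]], grip_force=50)

```text
t: 13.98
tcp_pos: [0.5366, -0.2132, 0.0132]
tcp_rot: [0.0, 0.986, 0.165, 0.0]
ft_force: [-2.1, -0.6, 6.0]
width: 0.0442
finger_force: 51.1
```

Request:
servo_tool(plan=[[4, 0, 0, -0.5, 0, 0, 0], [4, 0, 0, -1, 0, 0, 0], [4, 0, 0, -1, 0, 0, 0], [4, 0, 0, -1, 0, 0, 0], [4, 0, 0, -1, 0, 0, 0], [4, 0, 0, -1, 0, 0, 0], [4, 0, 0, -1, 0, 0, 0], [4, 0, 0, 0, 0, 0, 0]], grip_force=60)

```text
t: 14.65
tcp_pos: [0.5379, -0.2136, 0.0801]
tcp_rot: [0.001, 0.986, 0.165, 0.002]
ft_force: [1.0, -0.4, -3.4]
width: 0.0441
finger_force: 61.6
```

Run:
```python
from h import *
st=env.read_state();print(st['joint_positions'].round(2))
X=R.from_quat(np.roll(st['tcp_rot'],-1)).apply([1,0,0]);a=np.arctan2(X[1],X[0])
rows([(.5365,-.213,.22,0,8),(.558,.209,.22,-.17-a,24)])
for n in ("side",):
    im=env.get_image(n)
    for c in blobs(im,(5,120,60),(20,255,255),4):
        if np.hypot(*(c.mean(0)-[340,260]))<50:
            for z in(.09,.095,.1): print(c.mean(0),z,*rect(cast(n,c,z)))
```

```text
[ 0.38  0.83 -0.15  1.82  0.23  0.5  -1.16]
psi0 0.3316 p0 [ 0.5379 -0.2136  0.0801]
[-0.01, -0.01, -1.75, 0.002, -0.003, -0.0]
[-0.01, -0.01, -1.75, 0.0, -0.0, -0.0]
[-0.02, -0.01, -1.74, 0.0, -0.0, -0.0]
[-0.01, -0.01, -1.75, 0.0, -0.0, -0.0]
[-0.01, -0.01, -1.75, 0.0, -0.0, -0.0]
[-0.02, -0.01, -1.75, 0.0, -0.0, -0.0]
[-0.01, -0.02, -1.75, 0.0, -0.0, -0.0]
[-0.01, -0.01, -1.75, 0.0, -0.0, -0.0]
--
[0.66, -1.63, -0.0, 0.0, -0.0, 0.021]
[0.62, -1.65, -0.0, 0.0, -0.0, 0.021]
[0.59, -1.66, -0.0, 0.0, -0.0, 0.021]
[0.55, -1.67, -0.0, 0.0, -0.0, 0.021]
[0.52, -1.68, -0.0, 0.0, -0.0, 0.021]
[0.48, -1.7, -0.0, 0.0, -0.0, 0.02]
[0.45, -1.7, -0.0, 0.0, -0.0, 0.021]
[0.41, -1.71, -0.0, 0.0, -0.0, 0.021]
--
[0.38, -1.72, -0.0, 0.0, -0.0, 0.021]
[0.34, -1.73, -0.0, 0.0, -0.0, 0.021]
[0.3, -1.73, -0.0, 0.0, -0.0, 0.021]
[0.27, -1.74, -0.0, 0.0, -0.0, 0.021]
[0.23, -1.75, -0.0, 0.0, -0.0, 0.021]
[0.19, -1.75, -0.01, 0.0, -0.0, 0.021]
[0.16, -1.75, 0.0, 0.0, -0.0, 0.021]
[0.12, -1.76, 0.0, 0.0, -0.0, 0.02]
--
[0.09, -1.75, 0.0, 0.0, -0.0, 0.021]
[0.05, -1.76, 0.0, 0.0, -0.0, 0.021]
[0.01, -1.76, 0.0, 0.0, -0.0, 0.021]
[-0.03, -1.76, 0.0, 0.0, -0.0, 0.021]
[-0.06, -1.76, 0.0, 0.0, -0.0, 0.021]
[-0.1, -1.76, 0.0, 0.0, -0.0, 0.021]
[-0.14, -1.76, 0.0, 0.0, -0.0, 0.021]
[-0.17, -1.75, 0.0, 0.0, -0.0, 0.021]
--
32 rows; end [0.558 0.209 0.22 ] psi -0.17
[332.3125  263.96875] 0.09 [ 0.52972449 -0.21260794] [42.90347672  5.8764143 ] 0.327210052991399
[332.3125  263.96875] 0.095 [ 0.52853009 -0.21520425] [42.60144806  5.83504486] 0.3272098865438309
[332.3125  263.96875] 0.1 [ 0.52733563 -0.21780055] [42.29943848  5.79367733] 0.32720998641237176
```

Request:
servo_tool(plan=[[4, 0, 0, -1.75, 0, 0, 0], [4, 0, 0, -1.75, 0, 0, 0], [4, 0, 0, -1.75, 0, 0, 0], [4, 0, 0, -1.75, 0, 0, 0], [4, 0, 0, -1.75, 0, 0, 0], [4, 0, 0, -1.75, 0, 0, 0], [4, 0, 0, -1.75, 0, 0, 0], [4, 0, 0, -1.75, 0, 0, 0]])

```text
t: 15.37
tcp_pos: [0.5357, -0.2128, 0.2179]
tcp_rot: [-0.0, 0.986, 0.165, -0.001]
ft_force: [1.9, -0.6, -3.6]
width: 0.0436
finger_force: 62.3
```

Request:
servo_tool(plan=[[4, 0.65, -1.6, 0, 0, 0, 0.021], [4, 0.6, -1.65, 0, 0, 0, 0.021], [4, 0.6, -1.65, 0, 0, 0, 0.021], [4, 0.55, -1.65, 0, 0, 0, 0.021], [4, 0.5, -1.7, 0, 0, 0, 0.021], [4, 0.5, -1.7, 0, 0, 0, 0.021], [4, 0.45, -1.7, 0, 0, 0, 0.021], [4, 0.4, -1.7, 0, 0, 0, 0.021]])

```text
t: 16.03
tcp_pos: [0.5428, -0.072, 0.2171]
tcp_rot: [-0.0, 0.997, 0.081, -0.001]
ft_force: [0.6, 0.2, -3.3]
width: 0.0435
finger_force: 62.3
```

Request:
servo_tool(plan=[[4, 0.4, -1.7, 0, 0, 0, 0.021], [4, 0.35, -1.7, 0, 0, 0, 0.021], [4, 0.3, -1.75, 0, 0, 0, 0.021], [4, 0.25, -1.75, 0, 0, 0, 0.021], [4, 0.25, -1.75, 0, 0, 0, 0.021], [4, 0.2, -1.75, 0, 0, 0, 0.021], [4, 0.15, -1.75, 0, 0, 0, 0.021], [4, 0.1, -1.75, 0, 0, 0, 0.021]])

```text
t: 16.7
tcp_pos: [0.5502, 0.0683, 0.217]
tcp_rot: [0.0, 1.0, -0.002, -0.001]
ft_force: [0.7, -0.3, -3.5]
width: 0.0438
finger_force: 62.3
```

Request:
servo_tool(plan=[[4, 0.1, -1.75, 0, 0, 0, 0.021], [4, 0.05, -1.75, 0, 0, 0, 0.021], [4, 0, -1.75, 0, 0, 0, 0.021], [4, 0, -1.75, 0, 0, 0, 0.021], [4, -0.05, -1.75, 0, 0, 0, 0.021], [4, -0.1, -1.75, 0, 0, 0, 0.021], [4, -0.15, -1.75, 0, 0, 0, 0.021], [4, -0.15, -1.75, 0, 0, 0, 0.021]])

```text
t: 17.37
tcp_pos: [0.5579, 0.2082, 0.2169]
tcp_rot: [0.0, 0.996, -0.086, -0.001]
ft_force: [0.2, -0.0, -3.1]
width: 0.0437
finger_force: 62.3
```

Run:
```python
from h import *
st=env.read_state();print(st['joint_positions'].round(2))
X=R.from_quat(np.roll(st['tcp_rot'],-1)).apply([1,0,0]);a=np.arctan2(X[1],X[0])
rows([(.558,.209,.11,-.17-a,8)])
```

```text
[-0.43  0.65 -0.    1.67  0.    0.82 -2.18]
psi0 -0.173 p0 [0.5579 0.2082 0.2169]
[0.0, -0.01, 1.34, 0.001, 0.002, -0.0]
[0.0, -0.01, 1.33, 0.0, -0.0, -0.001]
[-0.0, -0.01, 1.34, 0.0, -0.0, -0.0]
[-0.0, -0.01, 1.33, 0.0, -0.0, -0.0]
[-0.0, -0.01, 1.34, 0.0, -0.0, -0.001]
[-0.0, -0.01, 1.34, 0.0, -0.0, -0.0]
[-0.0, -0.02, 1.33, 0.0, -0.0, -0.001]
[-0.01, -0.01, 1.34, 0.0, -0.0, 0.0]
--
8 rows; end [0.558 0.209 0.11 ] psi -0.17
```

Request:
servo_tool(plan=[[4, 0, 0, 1.3, 0, 0, 0], [4, 0, 0, 1.3, 0, 0, 0], [4, 0, 0, 1.3, 0, 0, 0], [4, 0, 0, 1.3, 0, 0, 0], [4, 0, 0, 1.3, 0, 0, 0], [4, 0, 0, 1.3, 0, 0, 0], [4, 0, 0, 1.3, 0, 0, 0], [4, 0, 0, 1.3, 0, 0, 0]])

```text
t: 18.03
tcp_pos: [0.5581, 0.2073, 0.1124]
tcp_rot: [0.0, 0.996, -0.086, -0.001]
ft_force: [-0.2, -0.3, -2.8]
width: 0.0434
finger_force: 62.3
```

Run:
```python
from h import *
C=[(215+u/7,110+v/7) for u,v in((360,272),(600,238),(625,326),(373,366))]
print("tray side",rect(cast("side",C,.048)))
p=env.read_state()['tcp_pos'];print(p)
s=env.get_image("side")
cv2.imwrite("pics/crop7.png",cv2.resize(s[100:190,225:355],(780,540),interpolation=cv2.INTER_CUBIC)[:,:,::-1])
d=np.array([np.cos(-.172),np.sin(-.172),0]);n=np.array([-d[1],d[0],0]);c=np.array([p[0],p[1],0])
for z in(p[2]-.013,p[2]+.017): print(z,((proj("side",[c+i*.048*d+j*.023*n+[0,0,z] for i,j in((-1,-1),(1,-1),(1,1),(-1,1))])-[225,100])*6).round().tolist())
```

```text
tray side (array([0.56210156, 0.20726794]), array([106.33148956,  58.3306694 ]), np.float64(2.9570521016460605))
[0.55809135 0.20731152 0.11239114]
0.09939113635641875 [[248.0, 287.0], [450.0, 255.0], [432.0, 193.0], [236.0, 224.0]]
0.12939113635641875 [[240.0, 238.0], [446.0, 205.0], [428.0, 144.0], [227.0, 175.0]]
```

View pics/crop7.png

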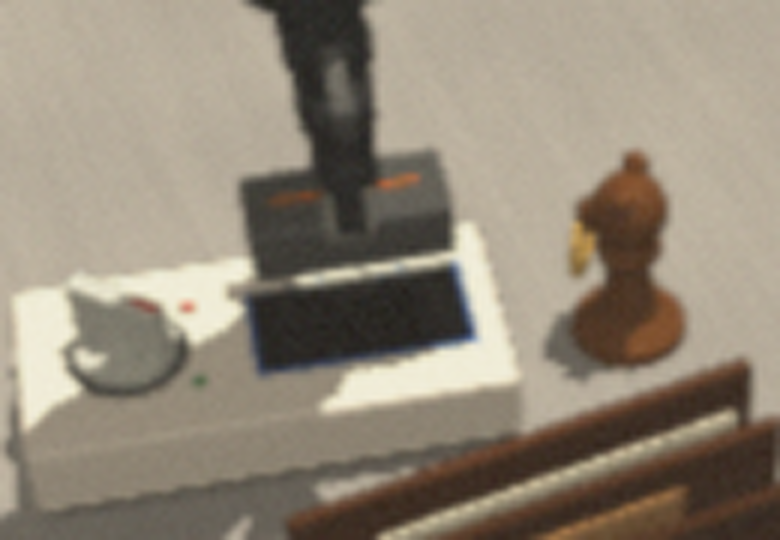

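Run:
```python
from h import *
E=cast("side",[(225+265/6,100+200/6),(225+422/6,100+178/6)],.1285);print(E,E.mean(0))
im=env.get_image("top")
for c in blobs(im,(5,120,60),(20,255,255),3):
    if np.hypot(*(c.mean(0)-[205,205]))<45: print(c.mean(0),rect(cast("top",c,.1285)))
```

```text
[[0.52585971 0.21491214 0.1285    ]
 [0.59833249 0.20034507 0.1285    ]] [0.5620961 0.2076286 0.1285   ]
[195.54545455 218.        ] (array([0.53311694, 0.21008162]), array([22.14490509,  3.64037251]), np.float64(2.9274251003092013))
[208.89473684 163.42105263] (array([0.65305316, 0.18500688]), array([18.39562607,  9.91829681]), np.float64(0.6382080462679134))
```

Request:
servo_tool(plan=[[4, 0, -0.1, 0.6, 0, 0, 0], [4, 0, 0, 0.6, 0, 0, 0], [4, 0, 0, 0.6, 0, 0, 0], [4, 0, 0, 0.6, 0, 0, 0], [4, 0, 0, 0.6, 0, 0, 0], [4, 0, 0, 0.5, 0, 0, 0], [4, 0, 0, 0.4, 0, 0, 0], [4, 0, 0, 0, 0, 0, 0]])

```text
t: 18.8
tcp_pos: [0.5584, 0.2082, 0.0737]
tcp_rot: [0.0, 0.996, -0.086, -0.001]
ft_force: [-0.4, -0.1, -2.9]
width: 0.0436
finger_force: 62.3
```

Run:
```python
from h import *
s=env.get_image("side");p=env.read_state()['tcp_pos'];print(p)
cv2.imwrite("pics/crop8.png",cv2.resize(s[110:190,225:335],(770,560),interpolation=cv2.INTER_CUBIC)[:,:,::-1])
d=np.array([np.cos(-.172),np.sin(-.172),0]);n=np.array([-d[1],d[0],0]);c=np.array([.5621,.2075,0])
for z in(.048,.053,.058,.063,.068,.088): print(z,((proj("side",[c+i*.048*d+j*.023*n+[0,0,z] for i,j in((-1,-1),(1,-1))])-[225,110])*7).round().tolist())
```

```text
[0.55862635 0.20831484 0.07418214]
0.048 [[314.0, 354.0], [540.0, 317.0]]
0.053 [[313.0, 346.0], [540.0, 308.0]]
0.058 [[311.0, 337.0], [539.0, 299.0]]
0.063 [[310.0, 328.0], [539.0, 290.0]]
0.068 [[308.0, 319.0], [538.0, 281.0]]
0.088 [[302.0, 283.0], [535.0, 245.0]]
```

View pics/crop8.png

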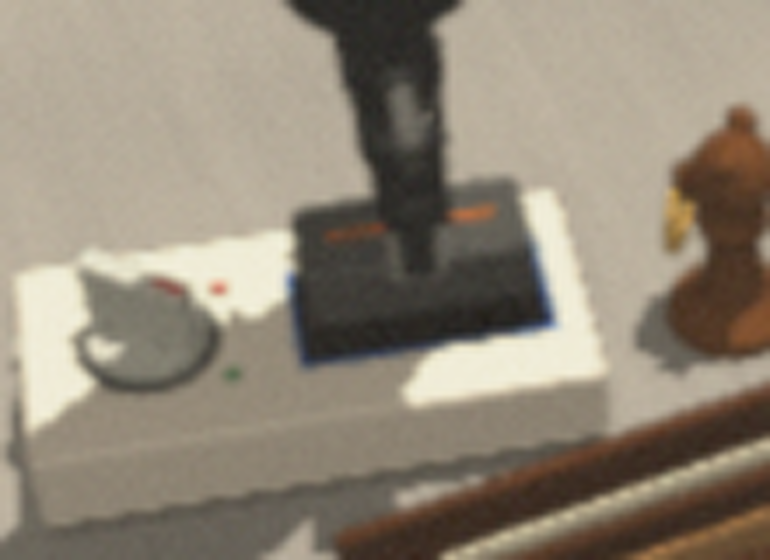

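The bank is centred over the tray and aligned with it. Its top edge, (305,290) to (535,248), puts the underside about 1 cm above the tray. Handing in.

Request:
servo_tool(plan=[[4, 0, 0, 0, 0, 0, 0], [4, 0, 0, 0, 0, 0, 0], [4, 0, 0, 0, 0, 0, 0], [4, 0, 0, 0, 0, 0, 0], [4, 0, 0, 0, 0, 0, 0], [4, 0, 0, 0, 0, 0, 0], [4, 0, 0, 0, 0, 0, 0], [4, 0, 0, 0, 0, 0, 0]])

```text
t: 19.52
tcp_pos: [0.5589, 0.2085, 0.0747]
tcp_rot: [0.0, 0.996, -0.086, 0.0]
ft_force: [0.5, 0.5, -3.1]
width: 0.0438
finger_force: 62.3
```

```bash
python3 -c "
from station import env
print(env.close_job())"
```

```text
the job is handed in; nothing more can be done
None
```

I handed the job in with the handle turned to on and the grey power bank held level and still about 1 cm above the centre of the tray, lengthwise along it; the hand-in returned no verdict.

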